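# Size two plates in the slotted rack

### The job

Take the two painted steel plates out of the wooden stand and put each into the narrowest slot of the yellow sizing rack that it will go into, upright and fully home on the slot's floor. Feel for the slots and seat the plates gently: never press, knock or drop a plate hard on the rack. Leave the other things on the bench where they are.

Things in the scene. Friction and masses are not known exactly. Their poses are not given: they have to be found in the camera images.
- rack: Sizing rack fixed to the bench: dark steel bed 104 mm (x) by 176 (y), 10 thick, an 8 mm high and wide rail on each long (y) edge; origin at the centre of its underside, z up. On it a yellow nylon block, 74 mm (x) by 120 (y), top 55 mm above the origin, with three slots along y, clamped off centre by up to 14 mm to either side along y. THIS SHIFT IS NOT MEASURED: see or feel it.
- row_mid (a point): Point fixed on the rack's bed, 55 mm above its origin, axes as the rack's: where the middle of the block's top would be without the unmeasured shift. From the block's middle the slots lie along y at +36 mm (19.6 wide), 0 (15 wide), -36 (10.6 wide). Each is 58 mm long in x, closed by 8 mm cheeks, 35 deep, floor 20 mm above the rack's origin; upper edges along the slots rounded 2 mm.
- end_mid (a point): Point fixed on the rack's bed, 30 mm above its origin, 60 mm to -y: where the block's flat upright end face would be without the shift (the other is 60 mm to +y). The clamp is firm against a light sideways touch; the block sits on rubber and gives 1 mm down per 10 N (4 mm at most). Beside it the bed is free (top at 13 mm). A plate must never load the rack with more than 30 N. Seated, its y lies along the rack's y, either way round.
- thick_plate: Blue painted steel plate standing upright on its bottom edge, 50 mm wide (its x), 18 mm thick (its y), 85 mm tall (its z up); about 0.6 kg. Origin at the centre of its underside. It starts in one or the other slot of the wooden stand. A dark 12 mm spot on each face, 70 mm up, is only a mark. It goes only into the 19.6 mm slot.
- thin_plate: Red painted steel plate standing upright on its bottom edge, 50 mm wide (its x), 9 mm thick (its y), 85 mm tall (its z up); about 0.3 kg. Origin at the centre of its underside. It starts in one or the other slot of the wooden stand. A dark 12 mm spot on each face, 70 mm up, is only a mark. It would go into any slot; it belongs in the 10.6 mm one.
- stand: Light wooden stand fixed to the bench, 80 mm (x) by 130 mm (y), 30 mm tall, origin at the centre of its underside; two loose slots 21.5 mm wide, open in x and at the top, at +39.5 and -39.5 mm along its y, floors 10 mm above the origin.
- nut: Bystander: brass ring nut, 32 mm across, 13 mm tall, loose; origin under its centre. Leave alone.
- flange: Bystander: dark steel ring flange, 80 mm across, 12 mm thick, loose; origin under its centre. Leave alone.
- hammer: Bystander: hammer lying on the bench beyond the work, loose. Leave alone.
- wrench: Bystander: wrench lying on the bench at the side, loose. Leave alone.
- primer_can: Bystander: can, 70 mm across, 100 mm tall, loose; origin under its centre. Leave alone.
- angle_offcut: Bystander: piece of dark steel angle, 50 by 100 mm and 50 mm tall, loose; origin under its centre. Leave alone.
- round_bar: Bystander: brass bar end standing upright, 28 mm across, 90 mm tall, loose; origin under its centre. Leave alone.
Things that resemble listed ones, but are neither listed nor needed, are in the scene too. Several things have the shape of the thin_plate; the one meant has the colours described above.

How it is judged:
By the outcome, as a careful person would: the job done as asked, in the order asked, and still so for the second after the job is handed in, with the robot touching nothing.
It also fails if it takes over 72 s, if anything falls off the work surface, if the arm or the gripper's body presses on something with over 40 N, if the wrist force passes 120 N, or if a joint passes its speed limit or range.

### The arm

A 6-joint arm with a two-finger parallel gripper is mounted at the origin on the work surface. World frame = base frame: x ahead of the robot, y to its left, z up, the work surface at z = 0. Lengths are in mm, angles in rad, forces in N, time in s.
With the tool pointing down it reaches from about 350 to 975 mm from the base axis. Payload 7.1 kg.
Tool frame: the origin (TCP) lies at the very end of the fingers, on their centre line; the grasp point (between the pads) lies 19 mm behind it; z points along the fingers, y is the line along which they close (so a half turn about z gives the same grasp; the last joint's range is limited). The gripper opens to 88 mm and grips with 3 to 60 N. Pads are 20 mm wide; open, the fingers measure 115 mm over their backs; the gripper's body (75 mm by 178 mm) begins 61 mm behind the grasp point.
Start: joints at [-1.35, 0.423, 1.63, -0, 1.089, -0.019], TCP at [148.462, -607.095, 222.675] pointing down, gripper open.
Joint ranges: [-3, 3], [-0.9, 2.11], [0.09, 2.58], [-1.31, 4.45], [0.11, 2.69], [-2.54, 2.54]. Speed limits (rad/s): [2.39, 2.39, 3.01, 3.14, 3.14, 3.14].

### API

Orientations are given as a rotation vector (axis times angle).
In Python, from workcell import sensors, imaging, close_job gives the robot as it stands. The module is installed in compiled form; this text tells all that it offers.
- The arm moves only by the tool servo_tool, never from a script. Its argument "steps" is a list of rows, each a list of 3 entries, a list of its own where there are three numbers: the shift along the world's x, y, z in m, then the turn, a rotation vector about the world's x, y, z in degrees, then the opening, from -1 (shut) to 1 (fully open). A call has exactly 8 rows; each row shifts and turns the commanded pose from where the row before left it; what a row does not reach is not made up. A row lasts 1/12 s, in which the tool goes at most 41.7 mm and 7.16 degrees, less where a joint would pass 70% of its speed; a pose out of reach is approached as far as the arm can. A call is refused whole if a number of a shift passes 0.0417 or a number of a turn 7.16, either way. A call with a gripper value outside its range is refused whole. The fingers move at their own pace and stop on an object; the grip force is fixed at half the most. Time passes only in rows, so rows that do not move let the fingers close, or fill a call up. It gives the time, the measured TCP pose, the force, the opening and the grip force at its end, in the units of the state.
- sensors.get_obs(): the state, without advancing time (a new reading comes with each control period).
- imaging.get_image(name): name is "side" or "top"; returns a dict with "color" (480x640x3 uint8, blue, green, red), "range_z" (480x640 float32, mm along the optical axis (not along the pixel's ray), 0 where there is no reading), "vertical_fov" (degrees; the focal length in pixels is half the picture's height over the tangent of half this angle, whatever the lens; pixels are square), "cx", "cy" (the principal point, pixels), "rvec" (rotation vector, rad) and "tvec" (3), from world to camera coordinates, as OpenCV has them. Camera axes: x right, y down, z forward; pixel columns grow to the right and rows downward; lengths in mm; the calibration is good to about 2 mm. A picture is of the moment at which its call begins.
- close_job(): hands the job in; it is judged then, once.
The state is a dict: "t": time; "qpos": joint angles; "qvel": joint speeds; "joint_torque": joint torques, N m; "ee_pos": TCP position; "orientation": TCP orientation; "ft_force": force on the tool from outside, world axes, zero at the start; "moment": the same for the moment, N m; "width": finger opening in mm; "grasp_force": force on a finger pad.
Only numpy, scipy, OpenCV 4.12 (cv2) and the standard library are available. Lean on these libraries where they do the work, as an engineer would, in place of code of your own. Each camera call takes 0.05 s, during which the arm holds its last target. There are 200 camera calls.

## Working session

There is one attempt and no reset: what is moved stays moved. The work goes in short steps, Python scripts to look and compute and a tool call to move; the robot and the scene stay as the last step left them, time stands still between calls to the robot, and variables do not carry over. Pictures are saved under pics/ and viewed, at most 10 in all, crops included, and the job is handed in when it is done.

Besides the shell and the picture viewer there is one more tool, called after ">>>" in YAML: its name, and indented under it one key for each argument. servo_tool: Moves the arm, as the interface text tells. Its arguments: {"type":"object","properties":{"steps":{"type":"array"}},"required":["steps"]}

```bash
mkdir -p pics; cat > h.py <<'E'
import numpy as np, cv2
from workcell import sensors, imaging, close_job
def cap(n):
    d=imaging.get_image(n); d['R']=cv2.Rodrigues(np.array(d['rvec'],float))[0]; d['t']=np.array(d['tvec'],float).ravel()
    d['f']=240/np.tan(np.radians(d['vertical_fov'])/2); return d
def plane(d,u,v,z):
    r=d['R'].T@np.array([(u-d['cx'])/d['f'],(v-d['cy'])/d['f'],1]); c=-d['R'].T@d['t']
    return c+r*(z-c[2])/r[2]
def proj(d,P):
    p=d['R']@np.array(P,float)+d['t']; return p[0]/p[2]*d['f']+d['cx'],p[1]/p[2]*d['f']+d['cy']
def cloud(d):
    v,u=np.mgrid[:480,:640]; z=d['range_z']
    p=np.stack([(u-d['cx'])/d['f']*z,(v-d['cy'])/d['f']*z,z],-1)
    w=(p-d['t'])@d['R']; w[z==0]=np.nan; return w
E
python3 - <<'E'
from h import *
for n in('top','side'):
    d=cap(n); cv2.imwrite(f'pics/{n}0.png',d['color']); np.savez(f'{n}0.npz',**d)
    print(n,-d['R'].T@d['t'],d['R'][2],d['f'],d['cx'],d['cy'],(d['range_z']>0).mean())
print(sensors.get_obs())
E
```

```text
top [ 545.91390265  -14.66638749 1207.823985  ] [ 0.05974168  0.02053194 -0.99800269] 539.5896335444781 320.54180808855403 238.92672769538285 0.996162109375
side [  500.03587249 -1050.38401494   813.22476964] [ 0.10817812  0.81480783 -0.56954867] 607.486063065654 322.7501867915261 233.9304476609242 0.9961002604166667
{'t': 0.1, 'qpos': array([-1.34999018e+00,  4.23780643e-01,  1.63058599e+00,  6.35019834e-06,
        1.08862747e+00, -1.90209996e-02]), 'qvel': array([-0.00167486, -0.00019055, -0.00262403,  0.00260242,  0.00016117,
        0.00015302]), 'joint_torque': array([-3.29379463e-04, -5.45612848e+01, -2.74324554e+01,  6.45139511e-02,
        1.87957508e-02, -3.33717071e-05]), 'ee_pos': array([ 148.36363436, -606.62070085,  221.98015327]), 'orientation': array([-3.11764848e+00, -3.75645961e-01,  2.12843618e-04]), 'ft_force': array([ 0.72333996, -0.03170312, -0.47582344]), 'moment': array([ 0.05162564,  0.01247076, -0.01829758]), 'grasp_force': 0.0, 'width': 87.86794387903508}
```

View pics/top0.png

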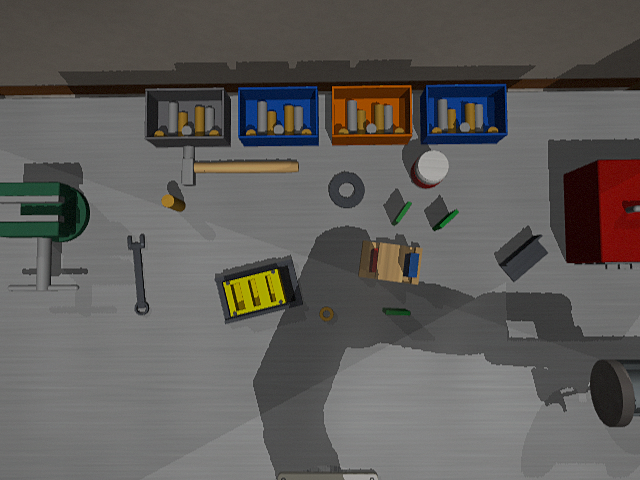

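View pics/side0.png

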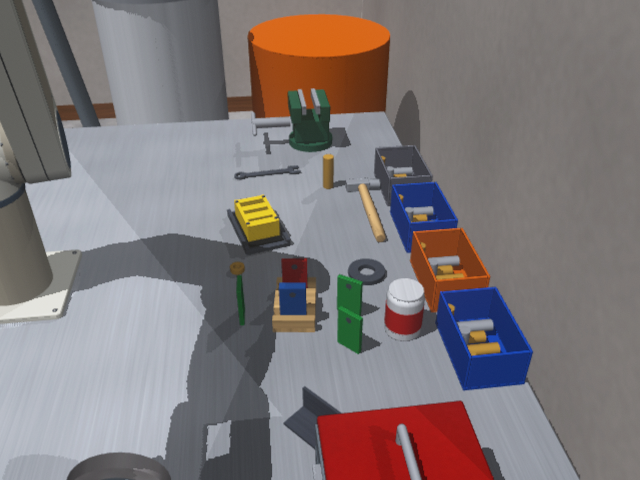

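```bash
cat > m.py <<'E'
from h import *
for n in('top','side'):
    d=cap(n); W=cloud(d); I=d['color']; hsv=cv2.cvtColor(I,cv2.COLOR_BGR2HSV); H,S,V=hsv[...,0].astype(int),hsv[...,1],hsv[...,2]
    X,Y,Z=W[...,0],W[...,1],W[...,2]
    def rect(name,m):
        p=W[m][:,:2].astype(np.float32)
        if len(p)<10: print(name,len(p)); return
        v,u=np.where(m); (c,s,a)=cv2.minAreaRect(p); print(n,name,len(p),'c',np.round(c,1),'s',np.round(s,1),'a',round(a,1),'z',np.round(np.median(Z[m]),1),'px',u.mean().round(),v.mean().round())
    roi=(X>350)&(X<750)&(Y>-300)&(Y<320)
    yel=roi&(abs(H-30)<6)&(S>180)&(V>60)
    rect('yel top',yel&(abs(Z-55)<4)&(Y>50))
    rect('bed',roi&(Z>6)&(Z<30)&(Y>30)&(Y<270)&(X<560)&(S<90)&(V<110))
    rect('red',roi&((H<6)|(H>174))&(S>120)&(abs(Z-95)<4)&(Y<0)&(X<650))
    rect('redall',roi&((H<6)|(H>174))&(S>120)&(Z>32)&(Y<0)&(X<620))
    rect('blue',roi&(abs(H-108)<10)&(S>120)&(abs(Z-95)<4)&(Y<0)&(X<620))
    rect('blueall',roi&(abs(H-108)<10)&(S>120)&(Z>32)&(Y<0)&(X<620))
    rect('standtop',roi&(abs(H-16)<8)&(S>60)&(abs(Z-30)<4)&(Y<-50)&(X>450)&(X<620))
    for nm,(u,v) in dict(red=(374,260)).items(): pass
    np.savez(f'{n}1.npz',**d)
    if n=='top': 
        a=cv2.resize(I[245:330,210:310],None,fx=5,fy=5,interpolation=2); b=cv2.resize(I[230:292,350:430],None,fx=5,fy=5,interpolation=2)
        a=cv2.resize(a,(400,340)); o=np.zeros((340,800,3),np.uint8); o[:,:400]=a; o[:310,400:]=b; A=o
    else:
        a=cv2.resize(I[185:255,220:300],(400,350),interpolation=2)
        b=cv2.resize(I[250:340,265:325],(267,400),interpolation=2); o=np.zeros((260,800,3),np.uint8)
        o[:,:297]=a[:260,:][:,50:347]; o[:,400:573]=cv2.resize(b,(173,260)); 
        cv2.imwrite('pics/crop1.png',np.vstack([A,o]))
E
python3 m.py
```

```text
top yel top 1171 c [503.  152.7] s [ 73.5 120.2] a 13.5 z 55.3 px 255.0 292.0
top bed 1391 c [455.2 130.5] s [206.9 190. ] a 13.5 z 13.7 px 263.0 291.0
top red 95 c [ 569.2 -102.6] s [ 8.4 47.9] a 84.6 z 95.9 px 375.0 260.0
top redall 98 c [ 569.2 -102.6] s [ 8.4 47.9] a 84.6 z 95.9 px 375.0 260.0
top blue 192 c [ 558.  -181.7] s [17.6 48.2] a 82.7 z 95.6 px 413.0 265.0
top blueall 213 c [ 558.  -181.3] s [18.2 48.4] a 82.5 z 95.5 px 413.0 265.0
top standtop 1273 c [ 565.7 -141.8] s [130.7  79.5] a 82.0 z 30.6 px 388.0 261.0
side yel top 558 c [502.4 151.7] s [ 74.1 122. ] a 12.9 z 56.0 px 256.0 212.0
side bed 695 c [496.  132.3] s [170.8 135.9] a 86.5 z 13.5 px 255.0 237.0
side red 91 c [ 569.3 -104.8] s [11.9 47.7] a 89.6 z 94.9 px 294.0 260.0
side redall 539 c [ 568.6 -105.2] s [12.7 49. ] a 89.6 z 70.5 px 294.0 270.0
side blue 198 c [ 558.1 -183.3] s [21.1 48.8] a 79.2 z 95.7 px 292.0 286.0
side blueall 785 c [ 558.1 -183.3] s [21.2 48.7] a 79.7 z 70.5 px 293.0 298.0
side standtop 646 c [ 564.3 -141.8] s [134.6  79.7] a 82.1 z 30.8 px 296.0 306.0
```

View pics/crop1.png

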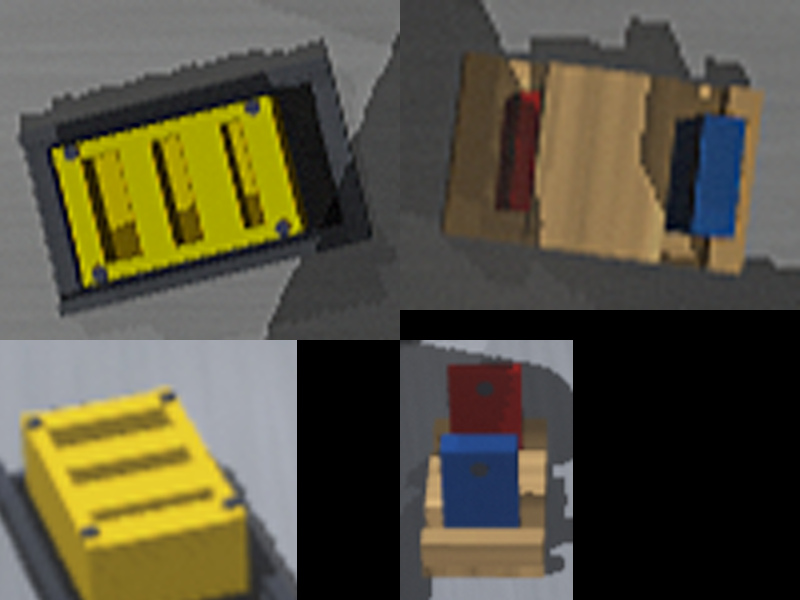

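Candidates for the thin plate in the top view:
- The red plate at (375,260) stands in the stand's left slot.
- The three green plates at about (402,212), (445,218) and (397,311) have the same shape but the wrong colour.

The crop confirms that the red plate is thin with a dark spot, so it is the one meant. The blue plate at (413,265) is the thick one. The rack's wide slot is on the left (+y) and its narrow slot on the right, and the block is shifted toward +y.

Next I move above the red plate.

>>> servo_tool:
  steps:
    - [[0.0263,0.0314,0],[0,0,-1.23],1]
    - [[0.0263,0.0314,0],[0,0,-1.23],1]
    - [[0.0263,0.0314,0],[0,0,-1.23],1]
    - [[0.0263,0.0314,0],[0,0,-1.23],1]
    - [[0.0263,0.0314,0],[0,0,-1.23],1]
    - [[0.0263,0.0314,0],[0,0,-1.23],1]
    - [[0.0263,0.0314,0],[0,0,-1.23],1]
    - [[0.0263,0.0314,0],[0,0,-1.23],1]

```text
t: 0.87
ee_pos: [359.7, -354.2, 222.7]
orientation: [3.14, 0.105, 0.0]
ft_force: [0.7, -1.1, -0.5]
width: 87.7
grasp_force: 0.0
```

>>> servo_tool:
  steps:
    - [[0.0263,0.0314,0],[0,0,-1.23],1]
    - [[0.0263,0.0314,0],[0,0,-1.23],1]
    - [[0.0263,0.0314,0],[0,0,-1.23],1]
    - [[0.0263,0.0314,0],[0,0,-1.23],1]
    - [[0.0263,0.0314,0],[0,0,-1.23],1]
    - [[0.0263,0.0314,0],[0,0,-1.23],1]
    - [[0.0263,0.0314,0],[0,0,-1.23],1]
    - [[0.0263,0.0314,0],[0,0,-1.23],1]

```text
t: 1.53
ee_pos: [570.2, -102.8, 222.7]
orientation: [3.137, -0.164, -0.0]
ft_force: [1.0, -1.2, 0.1]
width: 88.0
grasp_force: 0.0
```

```bash
python3 - <<'E'
from h import *
# rack yaw / block centre from edge line fits on z=55
d=dict(np.load('top1.npz')); 
for k in('f','cx','cy'): d[k]=float(d[k])
W=cloud(d); hsv=cv2.cvtColor(d['color'],cv2.COLOR_BGR2HSV).astype(int)
m=((abs(hsv[...,0]-30)<6)&(hsv[...,1]>150)&(hsv[...,2]>50)&(abs(W[...,2]-55)<5)&(W[...,1]>50)&(W[...,0]<600)).astype(np.uint8)
m=cv2.morphologyEx(m,cv2.MORPH_CLOSE,np.ones((9,9)))
c=max(cv2.findContours(m,0,1)[0],key=cv2.contourArea)[:,0]
P=np.array([plane(d,u,v,55)[:2] for u,v in c])
a=np.radians(13.5);ex=np.array([np.cos(a),np.sin(a)]);ey=np.array([-ex[1],ex[0]])
C=np.array([502.7,152.2]); q=np.c_[(P-C)@ex,(P-C)@ey]
for nm,s in dict(xp=(q[:,0]>33)&(abs(q[:,1])<50),xm=(q[:,0]<-33)&(abs(q[:,1])<50)).items():
    f=np.polyfit(q[s,1],q[s,0],1); print(nm,s.sum(),f, 'dyaw',-np.degrees(f[0]))
for nm,s in dict(yp=(q[:,1]>55)&(abs(q[:,0])<30),ym=(q[:,1]<-55)&(abs(q[:,0])<30)).items():
    f=np.polyfit(q[s,0],q[s,1],1); print(nm,s.sum(),f,'dyaw',np.degrees(f[0]))
E
```

```text
xp 45 [-3.35571318e-03  3.62442747e+01] dyaw 0.19226820251813184
xm 46 [ 5.36504516e-04 -3.53319971e+01] dyaw -0.030739444464975212
yp 28 [4.03916384e-03 5.87809138e+01] dyaw 0.23142704101377196
ym 28 [ 1.64162162e-02 -5.82085169e+01] dyaw 0.9405799027239042
```

>>> servo_tool:
  steps:
    - [[-0.0007,-0.0005,-0.0225],[0,0,0],1]
    - [[0,0,-0.0225],[0,0,0],1]
    - [[0,0,-0.0225],[0,0,0],1]
    - [[0,0,-0.0225],[0,0,0],1]
    - [[0,0,-0.0225],[0,0,0],1]
    - [[0,0,-0.0225],[0,0,0],1]
    - [[0,0,-0.0225],[0,0,0],1]
    - [[0,0,-0.01],[0,0,0],1]

```text
t: 2.2
ee_pos: [566.9, -104.8, 52.4]
orientation: [-3.137, 0.163, 0.006]
ft_force: [-1.2, -0.3, -0.3]
width: 87.5
grasp_force: 0.0
```

>>> servo_tool:
  steps:
    - [[0,0,0],[0,0,0],-1]
    - [[0,0,0],[0,0,0],-1]
    - [[0,0,0],[0,0,0],-1]
    - [[0,0,0],[0,0,0],-1]
    - [[0,0,0],[0,0,0],-1]
    - [[0,0,0],[0,0,0],-1]
    - [[0,0,0],[0,0,0],-1]
    - [[0,0,0],[0,0,0],-1]

```text
t: 2.87
ee_pos: [568.8, -105.3, 55.6]
orientation: [3.137, -0.163, 0.001]
ft_force: [0.1, 0.1, -0.1]
width: 38.0
grasp_force: 0.0
```

>>> servo_tool:
  steps:
    - [[0,0,0],[0,0,0],-1]
    - [[0,0,0],[0,0,0],-1]
    - [[0,0,0],[0,0,0],-1]
    - [[0,0,0],[0,0,0],-1]
    - [[0,0,0],[0,0,0],-1]
    - [[0,0,0],[0,0,0],-1]
    - [[0,0,0],[0,0,0],-1]
    - [[0,0,0],[0,0,0],-1]

```text
t: 3.53
ee_pos: [568.5, -105.2, 55.1]
orientation: [-3.137, 0.163, 0.0]
ft_force: [0.4, -0.5, -0.2]
width: 8.7
grasp_force: 30.0
```

>>> servo_tool:
  steps:
    - [[0,0,0.003],[0,0,0],-1]
    - [[0,0,0.007],[0,0,0],-1]
    - [[0,0,0.01],[0,0,0],-1]
    - [[0,0,0.01],[0,0,0],-1]
    - [[0,0,0.01],[0,0,0],-1]
    - [[0,0,0.01],[0,0,0],-1]
    - [[0,0,0.01],[0,0,0],-1]
    - [[0,0,0.01],[0,0,0],-1]

```text
t: 4.2
ee_pos: [568.7, -105.2, 126.6]
orientation: [3.137, -0.163, 0.001]
ft_force: [0.4, 0.7, -2.6]
width: 8.9
grasp_force: 30.0
```

>>> servo_tool:
  steps:
    - [[-0.0062,0.0237,0],[0,0,2.45],-1]
    - [[-0.0062,0.0237,0],[0,0,2.45],-1]
    - [[-0.0062,0.0237,0],[0,0,2.45],-1]
    - [[-0.0062,0.0237,0],[0,0,2.45],-1]
    - [[-0.0062,0.0237,0],[0,0,2.45],-1]
    - [[-0.0062,0.0237,0],[0,0,2.45],-1]
    - [[-0.0062,0.0237,0],[0,0,2.45],-1]
    - [[-0.0062,0.0237,0],[0,0,2.45],-1]

```text
t: 4.87
ee_pos: [518.7, 85.5, 126.0]
orientation: [-3.119, -0.377, -0.001]
ft_force: [-1.0, 0.4, -2.8]
width: 8.8
grasp_force: 30.0
```

>>> servo_tool:
  steps:
    - [[0,0,0],[0,0,0],-1]
    - [[0,0,0],[0,0,0],-1]
    - [[0,0,-0.01],[0,0,0],-1]
    - [[0,0,-0.01],[0,0,0],-1]
    - [[0,0,-0.01],[0,0,0],-1]
    - [[0,0,-0.005],[0,0,0],-1]
    - [[0,0,0],[0,0,0],-1]
    - [[0,0,0],[0,0,0],-1]

```text
t: 5.53
ee_pos: [518.6, 83.9, 89.3]
orientation: [3.119, 0.372, -0.003]
ft_force: [-0.2, 0.1, -2.2]
width: 8.8
grasp_force: 30.0
```

```bash
python3 - <<'E'
from h import *
d=cap('side'); I=d['color']; W=cloud(d); hsv=cv2.cvtColor(I,cv2.COLOR_BGR2HSV).astype(int); H=hsv[...,0]
m=((H<6)|(H>174))&(hsv[...,1]>120)&(W[...,0]<600)&(W[...,1]>30)&(W[...,1]<200)&(W[...,2]>25)
P=W[m]; print(m.sum(), np.percentile(P,[1,50,99],axis=0).round(1))
v,u=np.where(m); print(u.min(),u.max(),v.min(),v.max())
print(sensors.get_obs()['ee_pos'],sensors.get_obs()['ft_force'])
cv2.imwrite('pics/s2.png',cv2.resize(I[130:280,190:340],(600,600),interpolation=2))
E
```

```text
498 [[495.8  69.1  46.7]
 [514.4  79.   78.4]
 [542.6  88.8 129.8]]
251 275 162 231
[518.97206871  84.09337585  89.85554739] [-0.43955097 -0.37460727 -3.75238506]
```

View pics/s2.png

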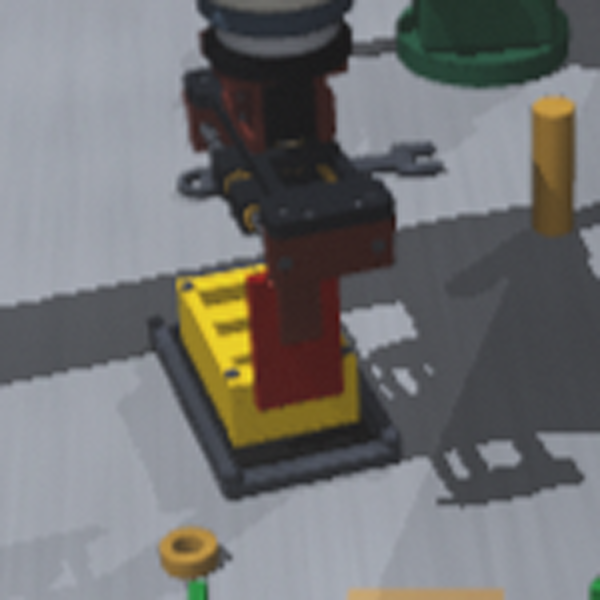

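The crop shows the red plate held upright with its bottom edge at about (300,400), parallel to the yellow end face behind it. Next I lower it to face height and feel toward the face.

>>> servo_tool:
  steps:
    - [[0,0,-0.005],[0,0,0],-1]
    - [[0,0,-0.005],[0,0,0],-1]
    - [[0,0,-0.005],[0,0,0],-1]
    - [[0,0,-0.005],[0,0,0],-1]
    - [[-0.000118,0.000486,0],[0,0,0],-1]
    - [[-0.000118,0.000486,0],[0,0,0],-1]
    - [[-0.000118,0.000486,0],[0,0,0],-1]
    - [[-0.000118,0.000486,0],[0,0,0],-1]

```text
t: 6.25
ee_pos: [518.6, 86.5, 70.3]
orientation: [-3.119, -0.374, -0.001]
ft_force: [-0.5, 0.4, -3.3]
width: 8.8
grasp_force: 30.0
```

>>> servo_tool:
  steps:
    - [[0,0,0],[0,0,0],-1]
    - [[0,0,0],[0,0,0],-1]
    - [[-6e-05,0.00024,0],[0,0,0],-1]
    - [[-6e-05,0.00024,0],[0,0,0],-1]
    - [[-6e-05,0.00024,0],[0,0,0],-1]
    - [[-6e-05,0.00024,0],[0,0,0],-1]
    - [[0,0,0],[0,0,0],-1]
    - [[0,0,0],[0,0,0],-1]

```text
t: 6.92
ee_pos: [518.3, 87.3, 70.2]
orientation: [3.119, 0.374, -0.0]
ft_force: [0.4, 0.1, -3.4]
width: 8.8
grasp_force: 30.0
```

>>> servo_tool:
  steps:
    - [[-6e-05,0.00024,0],[0,0,0],-1]
    - [[-6e-05,0.00024,0],[0,0,0],-1]
    - [[-6e-05,0.00024,0],[0,0,0],-1]
    - [[-6e-05,0.00024,0],[0,0,0],-1]
    - [[0,0,0],[0,0,0],-1]
    - [[0,0,0],[0,0,0],-1]
    - [[0,0,0],[0,0,0],-1]
    - [[0,0,0],[0,0,0],-1]

```text
t: 7.58
ee_pos: [518.0, 88.3, 70.2]
orientation: [-3.119, -0.374, -0.0]
ft_force: [-0.4, -0.1, -3.2]
width: 9.1
grasp_force: 30.0
```

>>> servo_tool:
  steps:
    - [[-6e-05,0.00024,0],[0,0,0],-1]
    - [[-6e-05,0.00024,0],[0,0,0],-1]
    - [[-6e-05,0.00024,0],[0,0,0],-1]
    - [[-6e-05,0.00024,0],[0,0,0],-1]
    - [[0,0,0],[0,0,0],-1]
    - [[0,0,0],[0,0,0],-1]
    - [[0,0,0],[0,0,0],-1]
    - [[0,0,0],[0,0,0],-1]

```text
t: 8.25
ee_pos: [517.8, 89.2, 70.2]
orientation: [-3.119, -0.374, 0.0]
ft_force: [-0.9, 0.2, -3.8]
width: 8.7
grasp_force: 30.0
```

>>> servo_tool:
  steps:
    - [[-6e-05,0.00024,0],[0,0,0],-1]
    - [[-6e-05,0.00024,0],[0,0,0],-1]
    - [[-6e-05,0.00024,0],[0,0,0],-1]
    - [[-6e-05,0.00024,0],[0,0,0],-1]
    - [[0,0,0],[0,0,0],-1]
    - [[0,0,0],[0,0,0],-1]
    - [[0,0,0],[0,0,0],-1]
    - [[0,0,0],[0,0,0],-1]

```text
t: 8.92
ee_pos: [517.5, 90.2, 70.2]
orientation: [-3.119, -0.374, 0.0]
ft_force: [-0.1, 0.3, -2.7]
width: 8.8
grasp_force: 30.0
```

>>> servo_tool:
  steps:
    - [[-6e-05,0.00024,0],[0,0,0],-1]
    - [[-6e-05,0.00024,0],[0,0,0],-1]
    - [[-6e-05,0.00024,0],[0,0,0],-1]
    - [[-6e-05,0.00024,0],[0,0,0],-1]
    - [[0,0,0],[0,0,0],-1]
    - [[0,0,0],[0,0,0],-1]
    - [[0,0,0],[0,0,0],-1]
    - [[0,0,0],[0,0,0],-1]

```text
t: 9.58
ee_pos: [517.3, 91.0, 70.2]
orientation: [3.119, 0.374, 0.0]
ft_force: [0.6, -1.9, -2.9]
width: 8.6
grasp_force: 30.0
```

>>> servo_tool:
  steps:
    - [[-6e-05,0.00024,0],[0,0,0],-1]
    - [[-6e-05,0.00024,0],[0,0,0],-1]
    - [[0,0,0],[0,0,0],-1]
    - [[0,0,0],[0,0,0],-1]
    - [[0,0,0],[0,0,0],-1]
    - [[0,0,0],[0,0,0],-1]
    - [[0,0,0],[0,0,0],-1]
    - [[0,0,0],[0,0,0],-1]

```text
t: 10.25
ee_pos: [517.3, 91.1, 70.2]
orientation: [3.119, 0.374, 0.0]
ft_force: [0.7, -4.8, -2.5]
width: 9.0
grasp_force: 30.0
```

Contact: the measured TCP stopped at about (517.3, 91.0) with roughly 5 N. The narrow slot's centre is 28.5 mm further along the rack's +y, at about (510.6, 118.65).

>>> servo_tool:
  steps:
    - [[0.0007,-0.0029,0],[0,0,0],-1]
    - [[0,0,0.0095],[0,0,0],-1]
    - [[0,0,0.0095],[0,0,0],-1]
    - [[0,0,0.0095],[0,0,0],-1]
    - [[0,0,0.0095],[0,0,0],-1]
    - [[-0.0024,0.01,0],[0,0,0],-1]
    - [[-0.0024,0.01,0],[0,0,0],-1]
    - [[-0.0025,0.0099,0],[0,0,0],-1]

```text
t: 10.92
ee_pos: [510.2, 119.7, 108.4]
orientation: [-3.119, -0.373, -0.0]
ft_force: [-0.2, 0.3, -3.0]
width: 8.8
grasp_force: 30.0
```

>>> servo_tool:
  steps:
    - [[0,0,0],[0,0,0],-1]
    - [[0,0,0],[0,0,0],-1]
    - [[0,0,-0.002],[0,0,0],-1]
    - [[0,0,-0.002],[0,0,0],-1]
    - [[0,0,-0.002],[0,0,0],-1]
    - [[0,0,0],[0,0,0],-1]
    - [[0,0,0],[0,0,0],-1]
    - [[0,0,0],[0,0,0],-1]

```text
t: 11.58
ee_pos: [510.6, 118.4, 102.1]
orientation: [-3.119, -0.373, 0.0]
ft_force: [-0.0, 0.9, -3.2]
width: 8.7
grasp_force: 30.0
```

>>> servo_tool:
  steps:
    - [[0,0,-0.0006],[0,0,0],-1]
    - [[0,0,-0.0006],[0,0,0],-1]
    - [[0,0,-0.0006],[0,0,0],-1]
    - [[0,0,-0.0006],[0,0,0],-1]
    - [[0,0,-0.0006],[0,0,0],-1]
    - [[0,0,-0.0006],[0,0,0],-1]
    - [[0,0,0],[0,0,0],-1]
    - [[0,0,0],[0,0,0],-1]

```text
t: 12.25
ee_pos: [510.5, 118.6, 98.5]
orientation: [3.119, 0.374, -0.0]
ft_force: [-0.2, 1.1, -2.3]
width: 8.7
grasp_force: 30.0
```

>>> servo_tool:
  steps:
    - [[0,0,-0.0004],[0,0,0],-1]
    - [[0,0,-0.0004],[0,0,0],-1]
    - [[0,0,-0.0004],[0,0,0],-1]
    - [[0,0,-0.0004],[0,0,0],-1]
    - [[0,0,-0.0004],[0,0,0],-1]
    - [[0,0,0],[0,0,0],-1]
    - [[0,0,0],[0,0,0],-1]
    - [[0,0,0],[0,0,0],-1]

```text
t: 12.92
ee_pos: [510.6, 118.6, 96.6]
orientation: [-3.119, -0.374, 0.0]
ft_force: [-0.0, -0.1, -3.3]
width: 8.6
grasp_force: 30.0
```

>>> servo_tool:
  steps:
    - [[0,0,-0.0006],[0,0,0],-1]
    - [[0,0,-0.0006],[0,0,0],-1]
    - [[0,0,-0.0006],[0,0,0],-1]
    - [[0,0,-0.0006],[0,0,0],-1]
    - [[0,0,-0.0006],[0,0,0],-1]
    - [[0,0,-0.0006],[0,0,0],-1]
    - [[0,0,0],[0,0,0],-1]
    - [[0,0,0],[0,0,0],-1]

```text
t: 13.58
ee_pos: [510.6, 118.6, 92.9]
orientation: [-3.119, -0.374, 0.0]
ft_force: [-0.1, -0.3, -3.8]
width: 8.9
grasp_force: 30.0
```

>>> servo_tool:
  steps:
    - [[0,0,-0.0006],[0,0,0],-1]
    - [[0,0,-0.0006],[0,0,0],-1]
    - [[0,0,-0.0006],[0,0,0],-1]
    - [[0,0,-0.0006],[0,0,0],-1]
    - [[0,0,-0.0006],[0,0,0],-1]
    - [[0,0,-0.0006],[0,0,0],-1]
    - [[0,0,0],[0,0,0],-1]
    - [[0,0,0],[0,0,0],-1]

```text
t: 14.25
ee_pos: [510.5, 118.6, 89.3]
orientation: [-3.119, -0.374, 0.0]
ft_force: [-0.5, -0.2, -3.9]
width: 8.6
grasp_force: 30.0
```

>>> servo_tool:
  steps:
    - [[0,0,-0.0015],[0,0,0],-1]
    - [[0,0,-0.0015],[0,0,0],-1]
    - [[0,0,-0.0015],[0,0,0],-1]
    - [[0,0,-0.0015],[0,0,0],-1]
    - [[0,0,-0.0015],[0,0,0],-1]
    - [[0,0,-0.0015],[0,0,0],-1]
    - [[0,0,-0.0015],[0,0,0],-1]
    - [[0,0,0],[0,0,0],-1]

```text
t: 14.92
ee_pos: [510.3, 118.6, 78.5]
orientation: [3.119, 0.374, -0.001]
ft_force: [-0.4, -0.5, -2.6]
width: 8.8
grasp_force: 30.0
```

>>> servo_tool:
  steps:
    - [[0,0,-0.0015],[0,0,0],-1]
    - [[0,0,-0.0015],[0,0,0],-1]
    - [[0,0,-0.0015],[0,0,0],-1]
    - [[0,0,-0.0015],[0,0,0],-1]
    - [[0,0,-0.0015],[0,0,0],-1]
    - [[0,0,-0.001],[0,0,0],-1]
    - [[0,0,0],[0,0,0],-1]
    - [[0,0,0],[0,0,0],-1]

```text
t: 15.58
ee_pos: [510.5, 118.6, 70.3]
orientation: [3.119, 0.374, -0.0]
ft_force: [0.2, 0.1, -3.4]
width: 8.9
grasp_force: 30.0
```

>>> servo_tool:
  steps:
    - [[0,0,-0.0006],[0,0,0],-1]
    - [[0,0,-0.0006],[0,0,0],-1]
    - [[0,0,-0.0006],[0,0,0],-1]
    - [[0,0,-0.0006],[0,0,0],-1]
    - [[0,0,-0.0006],[0,0,0],-1]
    - [[0,0,-0.0005],[0,0,0],-1]
    - [[0,0,0],[0,0,0],-1]
    - [[0,0,0],[0,0,0],-1]

```text
t: 16.25
ee_pos: [510.6, 118.6, 66.8]
orientation: [-3.119, -0.374, 0.0]
ft_force: [0.4, -0.3, -3.5]
width: 9.1
grasp_force: 30.0
```

>>> servo_tool:
  steps:
    - [[0,0,-0.00025],[0,0,0],-1]
    - [[0,0,-0.00025],[0,0,0],-1]
    - [[0,0,-0.00025],[0,0,0],-1]
    - [[0,0,-0.00025],[0,0,0],-1]
    - [[0,0,0],[0,0,0],-1]
    - [[0,0,0],[0,0,0],-1]
    - [[0,0,0],[0,0,0],-1]
    - [[0,0,0],[0,0,0],-1]

```text
t: 16.92
ee_pos: [510.6, 118.6, 65.9]
orientation: [-3.119, -0.374, -0.0]
ft_force: [0.3, 0.1, -3.7]
width: 8.6
grasp_force: 30.0
```

>>> servo_tool:
  steps:
    - [[0,0,-0.00025],[0,0,0],-1]
    - [[0,0,-0.00025],[0,0,0],-1]
    - [[0,0,-0.00025],[0,0,0],-1]
    - [[0,0,-0.00025],[0,0,0],-1]
    - [[0,0,0],[0,0,0],-1]
    - [[0,0,0],[0,0,0],-1]
    - [[0,0,0],[0,0,0],-1]
    - [[0,0,0],[0,0,0],-1]

```text
t: 17.58
ee_pos: [510.6, 118.6, 64.9]
orientation: [-3.119, -0.374, -0.0]
ft_force: [-0.7, -0.2, -2.0]
width: 8.7
grasp_force: 30.0
```

>>> servo_tool:
  steps:
    - [[0,0,-0.00025],[0,0,0],-1]
    - [[0,0,-0.00025],[0,0,0],-1]
    - [[0,0,0],[0,0,0],-1]
    - [[0,0,0],[0,0,0],-1]
    - [[0,0,0],[0,0,0],-1]
    - [[0,0,0],[0,0,0],-1]
    - [[0,0,0],[0,0,0],-1]
    - [[0,0,0],[0,0,0],-1]

```text
t: 18.25
ee_pos: [510.6, 118.6, 64.5]
orientation: [-3.119, -0.374, -0.0]
ft_force: [-1.3, 0.8, 2.4]
width: 9.1
grasp_force: 30.0
```

The net vertical force rose about 5 N on the slot's floor, so the plate is home. Now I release it and go to the blue plate.

>>> servo_tool:
  steps:
    - [[0,0,0],[0,0,0],-0.1]
    - [[0,0,0],[0,0,0],-0.1]
    - [[0,0,0],[0,0,0],-0.1]
    - [[0,0,0],[0,0,0],-0.1]
    - [[0,0,0],[0,0,0],-0.1]
    - [[0,0,0],[0,0,0],-0.1]
    - [[0,0,0],[0,0,0],-0.1]
    - [[0,0,0],[0,0,0],-0.1]

```text
t: 18.92
ee_pos: [510.6, 118.6, 64.4]
orientation: [-3.119, -0.374, 0.0]
ft_force: [0.8, -0.0, -0.0]
width: 39.4
grasp_force: 0.0
```

>>> servo_tool:
  steps:
    - [[0,0,0.015],[0,0,0],-0.1]
    - [[0,0,0.025],[0,0,0],-0.1]
    - [[0,0,0.03],[0,0,0],-0.1]
    - [[0,0,0.03],[0,0,0],-0.1]
    - [[0.0059,-0.0376,0],[0,0,-2.65],1]
    - [[0.0059,-0.0376,0],[0,0,-2.65],1]
    - [[0.0059,-0.0376,0],[0,0,-2.65],1]
    - [[0.0059,-0.0376,0],[0,0,-2.65],1]

```text
t: 19.58
ee_pos: [534.3, -33.1, 164.8]
orientation: [3.14, 0.082, 0.001]
ft_force: [0.1, 0.4, -0.4]
width: 62.4
grasp_force: 0.0
```

>>> servo_tool:
  steps:
    - [[0.0059,-0.0376,0],[0,0,-2.65],1]
    - [[0.0059,-0.0376,0],[0,0,-2.65],1]
    - [[0.0059,-0.0375,0],[0,0,-2.65],1]
    - [[0.0059,-0.0375,0],[0,0,-2.65],1]
    - [[0,0,-0.015],[0,0,0],1]
    - [[0,0,-0.015],[0,0,0],1]
    - [[0,0,0],[0,0,0],1]
    - [[0,0,0],[0,0,0],1]

```text
t: 20.25
ee_pos: [557.0, -181.8, 133.7]
orientation: [-3.134, 0.207, 0.003]
ft_force: [-0.8, -0.0, 0.6]
width: 87.8
grasp_force: 0.0
```

```bash
python3 - <<'E'
from h import *
d=cap('side'); I=d['color']
d2=cap('top')
a=cv2.resize(I[130:280,190:340],(400,400),interpolation=2); b=cv2.resize(d2['color'][220:320,210:310],(400,400),interpolation=2)
cv2.imwrite('pics/s3.png',np.hstack([a,b]))
for n,d in(('side',d),('top',d2)):
    W=cloud(d); hsv=cv2.cvtColor(d['color'],cv2.COLOR_BGR2HSV).astype(int); H=hsv[...,0]
    m=((H<6)|(H>174))&(hsv[...,1]>120)&(W[...,0]<600)&(W[...,1]>30)&(W[...,1]<200)&(W[...,2]>60)
    P=W[m]; print(n,m.sum(), np.percentile(P,[2,50,98],axis=0).round(1).tolist())
    m=(abs(H-108)<10)&(hsv[...,1]>120)&(W[...,0]<620)&(W[...,1]>-230)&(W[...,1]<-140)&(abs(W[...,2]-95)<5)
    if m.sum()>10: print('blue',m.sum(),W[m].mean(0).round(1),cv2.minAreaRect(W[m][:,:2].astype(np.float32)))
E
```

```text
side 353 [[488.5, 105.7, 61.1], [511.0, 114.9, 82.1], [533.7, 123.1, 106.6]]
blue 149 [ 559.1 -186.2   94.8] ((558.0499877929688, -181.92303466796875), (21.00342559814453, 48.164634704589844), 83.76386260986328)
top 129 [[488.9, 108.0, 64.2], [510.5, 115.9, 103.9], [532.8, 124.1, 109.0]]
```

View pics/s3.png

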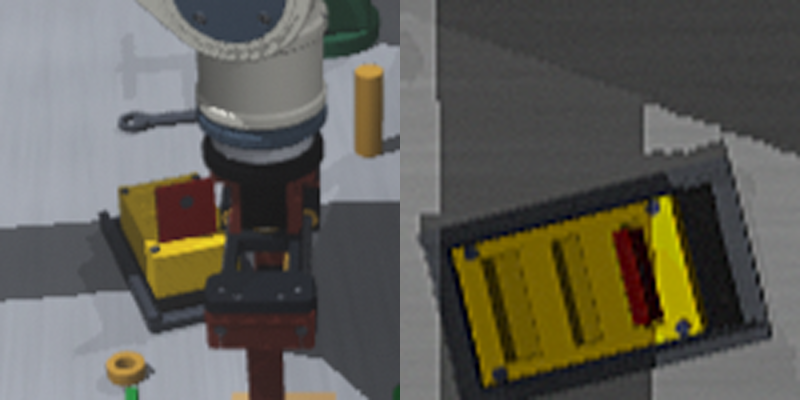

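The red plate stands upright in the narrow slot (right panel about (640,275)), with its top near 105 mm, so it is seated. The gripper is above the blue plate, so I descend and grip.

>>> servo_tool:
  steps:
    - [[0,0,-0.012],[0,0,0],1]
    - [[0,0,-0.015],[0,0,0],1]
    - [[0,0,-0.015],[0,0,0],1]
    - [[0,0,-0.015],[0,0,0],1]
    - [[0,0,-0.012],[0,0,0],1]
    - [[0,0,-0.0074],[0,0,0],1]
    - [[0,0,-0.003],[0,0,0],1]
    - [[0,0,0],[0,0,0],-1]

```text
t: 21.02
ee_pos: [557.5, -181.7, 54.4]
orientation: [-3.135, 0.206, 0.001]
ft_force: [0.2, -0.4, 0.3]
width: 84.0
grasp_force: 0.0
```

>>> servo_tool:
  steps:
    - [[0,0,0],[0,0,0],-1]
    - [[0,0,0],[0,0,0],-1]
    - [[0,0,0],[0,0,0],-1]
    - [[0,0,0],[0,0,0],-1]
    - [[0,0,0],[0,0,0],-1]
    - [[0,0,0],[0,0,0],-1]
    - [[0,0,0],[0,0,0],-1]
    - [[0,0,0],[0,0,0],-1]

```text
t: 21.68
ee_pos: [557.8, -182.0, 55.0]
orientation: [-3.135, 0.207, -0.0]
ft_force: [-0.4, -0.2, -0.8]
width: 30.9
grasp_force: 0.0
```

>>> servo_tool:
  steps:
    - [[0,0,0],[0,0,0],-1]
    - [[0,0,0],[0,0,0],-1]
    - [[0,0,0],[0,0,0],-1]
    - [[0,0,0],[0,0,0],-1]
    - [[0,0,0],[0,0,0],-1]
    - [[0,0,0],[0,0,0],-1]
    - [[0,0,0],[0,0,0],-1]
    - [[0,0,0],[0,0,0],-1]

```text
t: 22.35
ee_pos: [557.9, -181.3, 54.9]
orientation: [-3.134, 0.207, -0.0]
ft_force: [1.8, 5.1, -1.0]
width: 17.6
grasp_force: 30.0
```

>>> servo_tool:
  steps:
    - [[0.0001,0.0008,0],[0,0,0],-1]
    - [[0,0,0.001],[0,0,0],-1]
    - [[0,0,0.004],[0,0,0],-1]
    - [[0,0,0.015],[0,0,0],-1]
    - [[0,0,0.025],[0,0,0],-1]
    - [[0,0,0.03],[0,0,0],-1]
    - [[0,0,0.025],[0,0,0],-1]
    - [[0,0,0.015],[0,0,0],-1]

```text
t: 23.02
ee_pos: [558.3, -181.8, 172.6]
orientation: [3.134, -0.206, 0.003]
ft_force: [-0.3, -0.6, -5.4]
width: 17.9
grasp_force: 30.0
```

>>> servo_tool:
  steps:
    - [[-0.0054,0.0308,0],[0,0,1.76],-1]
    - [[-0.0054,0.0308,0],[0,0,1.76],-1]
    - [[-0.0054,0.0308,0],[0,0,1.76],-1]
    - [[-0.0054,0.0308,0],[0,0,1.76],-1]
    - [[-0.0054,0.0308,0],[0,0,1.76],-1]
    - [[-0.0054,0.0308,0],[0,0,1.76],-1]
    - [[-0.0054,0.0308,0],[0,0,1.76],-1]
    - [[-0.0054,0.0308,0],[0,0,1.76],-1]

```text
t: 23.68
ee_pos: [513.5, 66.2, 169.9]
orientation: [3.136, 0.181, -0.002]
ft_force: [0.7, -0.3, -6.5]
width: 17.4
grasp_force: 30.0
```

>>> servo_tool:
  steps:
    - [[-0.0053,0.0309,0],[0,0,1.76],-1]
    - [[-0.0053,0.0309,0],[0,0,1.76],-1]
    - [[-0.0053,0.0309,0],[0,0,1.76],-1]
    - [[-0.0052,0.0307,0],[0,0,1.76],-1]
    - [[0,0,0],[0,0,0],-1]
    - [[0,0,0],[0,0,0],-1]
    - [[0,0,0],[0,0,0],-1]
    - [[0,0,0],[0,0,0],-1]

```text
t: 24.35
ee_pos: [493.4, 187.6, 169.8]
orientation: [3.119, 0.37, -0.001]
ft_force: [0.5, 0.3, -6.8]
width: 18.0
grasp_force: 30.0
```

>>> servo_tool:
  steps:
    - [[0,0,-0.01],[0,0,0],-1]
    - [[0,0,-0.015],[0,0,0],-1]
    - [[0,0,-0.015],[0,0,0],-1]
    - [[0,0,-0.012],[0,0,0],-1]
    - [[0,0,-0.01],[0,0,0],-1]
    - [[0,0,0],[0,0,0],-1]
    - [[0,0,0],[0,0,0],-1]
    - [[0,0,0],[0,0,0],-1]

```text
t: 25.02
ee_pos: [494.0, 188.5, 108.3]
orientation: [-3.12, -0.371, -0.001]
ft_force: [0.6, -0.3, -5.7]
width: 18.2
grasp_force: 30.0
```

```bash
python3 - <<'E'
from h import *
d=cap('side'); I=d['color']; print(sensors.get_obs()['ee_pos'],sensors.get_obs()['orientation'],sensors.get_obs()['ft_force'])
cv2.imwrite('pics/s4.png',cv2.resize(I[130:280,190:340],(600,600),interpolation=2))
W=cloud(d); hsv=cv2.cvtColor(I,cv2.COLOR_BGR2HSV).astype(int); H=hsv[...,0]
m=(abs(H-110)<12)&(hsv[...,1]>120)&(W[...,0]<560)&(W[...,1]>140)&(W[...,1]<240)&(W[...,2]>50)&(W[...,2]<150)
if m.sum()>5: print(m.sum(),np.percentile(W[m],[2,50,98],axis=0).round(1).tolist())
E
```

```text
[494.22480341 188.62741976 108.55897441] [-3.11936497e+00 -3.70825049e-01 -1.93164918e-03] [-0.46951303 -0.24384383 -5.36198447]
448 [[470.6, 171.3, 70.1], [487.3, 179.5, 98.1], [518.8, 189.1, 148.4]]
```

View pics/s4.png

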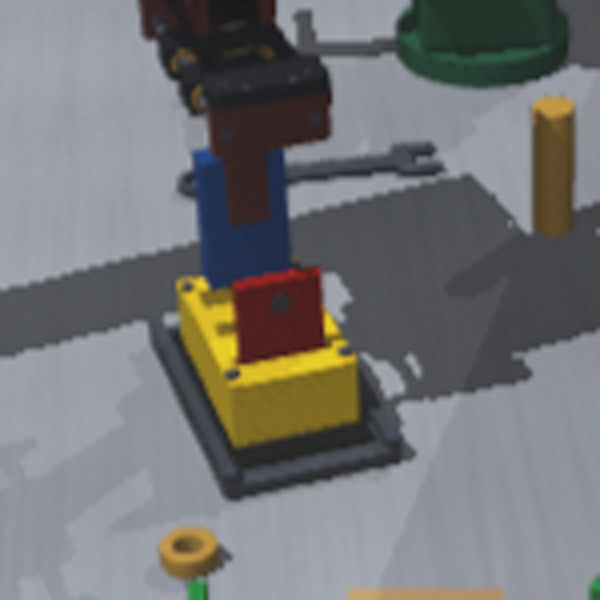

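The crop shows the blue plate over the wide slot, bottom edge at about (225,285), and the red plate seated with its dark spot at (280,303). Next I feel down gently.

>>> servo_tool:
  steps:
    - [[0,0,-0.0015],[0,0,0],-1]
    - [[0,0,-0.0015],[0,0,0],-1]
    - [[0,0,-0.0015],[0,0,0],-1]
    - [[0,0,-0.001],[0,0,0],-1]
    - [[0,0,-0.0005],[0,0,0],-1]
    - [[0,0,0],[0,0,0],-1]
    - [[0,0,0],[0,0,0],-1]
    - [[0,0,0],[0,0,0],-1]

```text
t: 25.73
ee_pos: [493.6, 188.6, 102.0]
orientation: [3.12, 0.371, 0.0]
ft_force: [-0.1, 0.5, -6.1]
width: 17.8
grasp_force: 30.0
```

>>> servo_tool:
  steps:
    - [[0,0,-0.0005],[0,0,0],-1]
    - [[0,0,-0.0005],[0,0,0],-1]
    - [[0,0,-0.0005],[0,0,0],-1]
    - [[0,0,-0.0005],[0,0,0],-1]
    - [[0,0,-0.0005],[0,0,0],-1]
    - [[0,0,0],[0,0,0],-1]
    - [[0,0,0],[0,0,0],-1]
    - [[0,0,0],[0,0,0],-1]

```text
t: 26.4
ee_pos: [493.6, 188.6, 99.5]
orientation: [-3.12, -0.371, 0.0]
ft_force: [-0.6, -0.5, -5.6]
width: 17.8
grasp_force: 30.0
```

>>> servo_tool:
  steps:
    - [[0,0,-0.0004],[0,0,0],-1]
    - [[0,0,-0.0004],[0,0,0],-1]
    - [[0,0,-0.0004],[0,0,0],-1]
    - [[0,0,-0.0004],[0,0,0],-1]
    - [[0,0,-0.0004],[0,0,0],-1]
    - [[0,0,0],[0,0,0],-1]
    - [[0,0,0],[0,0,0],-1]
    - [[0,0,0],[0,0,0],-1]

```text
t: 27.07
ee_pos: [493.5, 188.6, 97.5]
orientation: [-3.12, -0.371, 0.0]
ft_force: [1.0, 0.2, -5.3]
width: 17.8
grasp_force: 30.0
```

>>> servo_tool:
  steps:
    - [[0,0,-0.0005],[0,0,0],-1]
    - [[0,0,-0.0005],[0,0,0],-1]
    - [[0,0,-0.0005],[0,0,0],-1]
    - [[0,0,-0.0005],[0,0,0],-1]
    - [[0,0,-0.0005],[0,0,0],-1]
    - [[0,0,0],[0,0,0],-1]
    - [[0,0,0],[0,0,0],-1]
    - [[0,0,0],[0,0,0],-1]

```text
t: 27.73
ee_pos: [493.6, 188.6, 95.0]
orientation: [-3.12, -0.371, -0.0]
ft_force: [-0.7, -0.1, -6.1]
width: 17.4
grasp_force: 30.0
```

>>> servo_tool:
  steps:
    - [[0,0,-0.0008],[0,0,0],-1]
    - [[0,0,-0.0008],[0,0,0],-1]
    - [[0,0,-0.0008],[0,0,0],-1]
    - [[0,0,-0.0008],[0,0,0],-1]
    - [[0,0,-0.0008],[0,0,0],-1]
    - [[0,0,-0.001],[0,0,0],-1]
    - [[0,0,0],[0,0,0],-1]
    - [[0,0,0],[0,0,0],-1]

```text
t: 28.4
ee_pos: [493.5, 188.6, 89.9]
orientation: [3.12, 0.371, -0.0]
ft_force: [0.2, 0.1, -6.7]
width: 18.2
grasp_force: 30.0
```

>>> servo_tool:
  steps:
    - [[0,0,-0.001],[0,0,0],-1]
    - [[0,0,-0.0015],[0,0,0],-1]
    - [[0,0,-0.0015],[0,0,0],-1]
    - [[0,0,-0.0015],[0,0,0],-1]
    - [[0,0,-0.0015],[0,0,0],-1]
    - [[0,0,-0.0015],[0,0,0],-1]
    - [[0,0,-0.0015],[0,0,0],-1]
    - [[0,0,0],[0,0,0],-1]

```text
t: 29.07
ee_pos: [493.4, 188.6, 79.6]
orientation: [3.119, 0.371, -0.001]
ft_force: [-0.2, -0.2, -6.2]
width: 17.7
grasp_force: 30.0
```

>>> servo_tool:
  steps:
    - [[0,0,-0.0015],[0,0,0],-1]
    - [[0,0,-0.0015],[0,0,0],-1]
    - [[0,0,-0.0015],[0,0,0],-1]
    - [[0,0,-0.0015],[0,0,0],-1]
    - [[0,0,-0.0015],[0,0,0],-1]
    - [[0,0,-0.0015],[0,0,0],-1]
    - [[0,0,-0.001],[0,0,0],-1]
    - [[0,0,0],[0,0,0],-1]

```text
t: 29.73
ee_pos: [493.4, 188.6, 69.7]
orientation: [3.119, 0.371, -0.001]
ft_force: [-0.1, -0.2, -5.7]
width: 17.4
grasp_force: 30.0
```

>>> servo_tool:
  steps:
    - [[0,0,-0.0005],[0,0,0],-1]
    - [[0,0,-0.0005],[0,0,0],-1]
    - [[0,0,-0.0005],[0,0,0],-1]
    - [[0,0,-0.0005],[0,0,0],-1]
    - [[0,0,-0.0005],[0,0,0],-1]
    - [[0,0,0],[0,0,0],-1]
    - [[0,0,0],[0,0,0],-1]
    - [[0,0,0],[0,0,0],-1]

```text
t: 30.4
ee_pos: [493.6, 188.6, 67.5]
orientation: [3.12, 0.371, -0.0]
ft_force: [0.5, 0.3, -5.7]
width: 17.9
grasp_force: 30.0
```

>>> servo_tool:
  steps:
    - [[0,0,-0.0004],[0,0,0],-1]
    - [[0,0,-0.0004],[0,0,0],-1]
    - [[0,0,-0.0004],[0,0,0],-1]
    - [[0,0,-0.0003],[0,0,0],-1]
    - [[0,0,0],[0,0,0],-1]
    - [[0,0,0],[0,0,0],-1]
    - [[0,0,0],[0,0,0],-1]
    - [[0,0,0],[0,0,0],-1]

```text
t: 31.07
ee_pos: [493.6, 188.7, 66.0]
orientation: [-3.12, -0.371, -0.0]
ft_force: [0.1, -0.1, -5.9]
width: 17.8
grasp_force: 30.0
```

>>> servo_tool:
  steps:
    - [[0,0,-0.0002],[0,0,0],-1]
    - [[0,0,-0.0002],[0,0,0],-1]
    - [[0,0,-0.0002],[0,0,0],-1]
    - [[0,0,-0.0002],[0,0,0],-1]
    - [[0,0,0],[0,0,0],-1]
    - [[0,0,0],[0,0,0],-1]
    - [[0,0,0],[0,0,0],-1]
    - [[0,0,0],[0,0,0],-1]

```text
t: 31.73
ee_pos: [493.6, 188.6, 65.2]
orientation: [-3.12, -0.371, -0.0]
ft_force: [-0.5, -0.5, -5.9]
width: 18.1
grasp_force: 30.0
```

>>> servo_tool:
  steps:
    - [[0,0,-0.0002],[0,0,0],-1]
    - [[0,0,-0.0002],[0,0,0],-1]
    - [[0,0,-0.0002],[0,0,0],-1]
    - [[0,0,0],[0,0,0],-1]
    - [[0,0,0],[0,0,0],-1]
    - [[0,0,0],[0,0,0],-1]
    - [[0,0,0],[0,0,0],-1]
    - [[0,0,0],[0,0,0],-1]

```text
t: 32.4
ee_pos: [493.6, 188.6, 64.6]
orientation: [-3.12, -0.371, 0.0]
ft_force: [0.2, 0.1, -6.2]
width: 17.9
grasp_force: 30.0
```

>>> servo_tool:
  steps:
    - [[0,0,-0.0002],[0,0,0],-1]
    - [[0,0,-0.0002],[0,0,0],-1]
    - [[0,0,-0.0002],[0,0,0],-1]
    - [[0,0,0],[0,0,0],-1]
    - [[0,0,0],[0,0,0],-1]
    - [[0,0,0],[0,0,0],-1]
    - [[0,0,0],[0,0,0],-1]
    - [[0,0,0],[0,0,0],-1]

```text
t: 33.07
ee_pos: [493.6, 188.6, 64.0]
orientation: [-3.12, -0.371, -0.0]
ft_force: [-0.9, -0.2, -2.3]
width: 17.9
grasp_force: 30.0
```

Floor contact (+3.7 N). I press about 0.3 mm further, release, and rise clear.

>>> servo_tool:
  steps:
    - [[0,0,-0.0003],[0,0,0],-1]
    - [[0,0,0],[0,0,0],-1]
    - [[0,0,0],[0,0,0],-1]
    - [[0,0,0],[0,0,0],-1]
    - [[0,0,0],[0,0,0],-1]
    - [[0,0,0],[0,0,0],-1]
    - [[0,0,0],[0,0,0],-1]
    - [[0,0,0],[0,0,0],-1]

```text
t: 33.73
ee_pos: [493.6, 188.7, 63.7]
orientation: [-3.12, -0.371, -0.0]
ft_force: [-1.2, 0.3, 0.2]
width: 17.8
grasp_force: 30.0
```

>>> servo_tool:
  steps:
    - [[0,0,0],[0,0,0],0]
    - [[0,0,0],[0,0,0],0]
    - [[0,0,0],[0,0,0],0]
    - [[0,0,0],[0,0,0],0]
    - [[0,0,0],[0,0,0],0]
    - [[0,0,0],[0,0,0],0]
    - [[0,0,0],[0,0,0],0]
    - [[0,0,0],[0,0,0],0]

```text
t: 34.4
ee_pos: [493.6, 188.6, 63.7]
orientation: [-3.12, -0.371, -0.0]
ft_force: [-0.5, 0.1, -1.1]
width: 43.8
grasp_force: 0.0
```

>>> servo_tool:
  steps:
    - [[0,0,0.01],[0,0,0],0]
    - [[0,0,0.02],[0,0,0],0]
    - [[0,0,0.03],[0,0,0],0]
    - [[0,0,0.03],[0,0,0],0]
    - [[0,0,0.03],[0,0,0],0]
    - [[0,-0.04,0.02],[0,0,0],0]
    - [[0,-0.04,0],[0,0,0],0]
    - [[0,-0.04,0],[0,0,0],0]

```text
t: 35.07
ee_pos: [494.4, 70.8, 204.8]
orientation: [3.119, 0.375, 0.007]
ft_force: [0.6, 0.4, -0.7]
width: 44.4
grasp_force: 0.0
```

>>> servo_tool:
  steps:
    - [[0,-0.04,0],[0,0,0],0]
    - [[0,-0.04,0],[0,0,0],0]
    - [[0,-0.04,0],[0,0,0],0]
    - [[0,-0.04,0],[0,0,0],0]
    - [[0,-0.04,0],[0,0,0],0]
    - [[0,-0.04,0],[0,0,0],0]
    - [[0,0,0],[0,0,0],0]
    - [[0,0,0],[0,0,0],0]

```text
t: 35.73
ee_pos: [493.3, -170.5, 202.9]
orientation: [3.12, 0.365, 0.001]
ft_force: [0.1, 0.2, -0.3]
width: 44.0
grasp_force: 0.0
```

```bash
python3 - <<'E'
from h import *
D={n:cap(n) for n in('side','top')}
a=cv2.resize(D['side']['color'][130:280,190:340],(400,400),interpolation=2); b=cv2.resize(D['top']['color'][220:320,210:310],(400,400),interpolation=2)
cv2.imwrite('pics/s5.png',np.hstack([a,b]))
for n,d in D.items():
    W=cloud(d); hsv=cv2.cvtColor(d['color'],cv2.COLOR_BGR2HSV).astype(int); H=hsv[...,0]
    R=(W[...,0]<600)&(W[...,1]>30)&(W[...,1]<240)&(hsv[...,1]>120)&(W[...,2]>60)
    for k,m in(('red',R&((H<6)|(H>174))),('blue',R&(abs(H-110)<12))):
        print(n,k,m.sum(), np.percentile(W[m],[2,50,98],axis=0).round(1).tolist())
E
```

```text
Traceback (most recent call last):
IndexError: index -1 is out of bounds for axis 0 with size 0
```

View pics/s5.png

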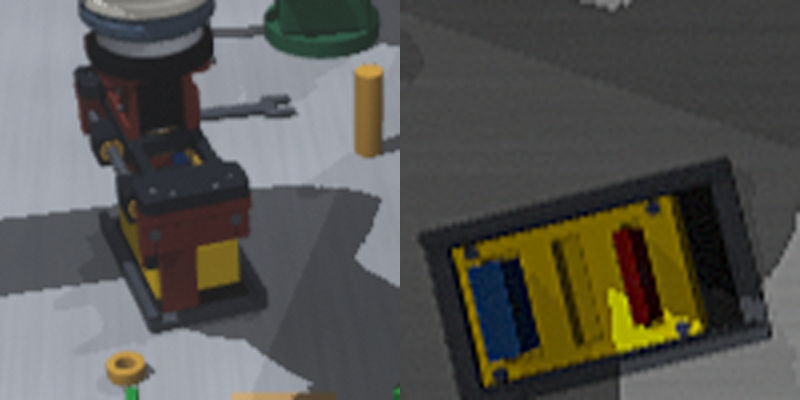

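The top view (right panel) shows blue in the wide slot at (500,310) and red in the narrow slot at (640,275). The gripper hides the side view, so I check the heights from the top camera.

```bash
python3 - <<'E'
from h import *
d=cap('top'); W=cloud(d); hsv=cv2.cvtColor(d['color'],cv2.COLOR_BGR2HSV).astype(int); H=hsv[...,0]
R=(W[...,0]<600)&(W[...,1]>30)&(W[...,1]<240)&(hsv[...,1]>120)&(W[...,2]>95)
for k,m in(('red',R&((H<6)|(H>174))),('blue',R&(abs(H-110)<12))):
    print(k,m.sum(), np.median(W[m],0).round(1), cv2.minAreaRect(W[m][:,:2].astype(np.float32)))
Y=(abs(H-30)<6)&(hsv[...,1]>150)&(abs(W[...,2]-55)<5); print('block top',np.median(W[Y][:,2]))
E
```

```text
red 104 [510.4 116.2 104.9] ((510.4986267089844, 116.801513671875), (46.97925567626953, 8.65779972076416), 14.396113395690918)
blue 215 [494.5 185.9 104.4] ((494.7663879394531, 187.14894104003906), (48.55426788330078, 18.31488800048828), 13.907146453857422)
block top 54.504366437539844
```

Both tops read about 105 mm (20 mm floor + 85 mm plate), so both plates are upright and fully home.

```bash
python3 -c "
from workcell import close_job; print(close_job())"
```

```text
the job is handed in; nothing more can be done
None
```

The red plate is seated in the 10.6 mm slot and the blue plate in the 19.6 mm slot, both upright and fully home on the floor, with only a few newtons of contact read when touching the rack; the job was handed in at about 36 s.

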